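# Load the bottle caddy and hold its spring latch open

## Robot

A 6-joint arm with a two-finger parallel gripper is mounted at the origin on the work surface. World frame = base frame: x ahead of the robot, y to its left, z up, the work surface at z = 0. Lengths are in m, angles in degrees, forces in N, time in s.
With the tool pointing down it reaches from about 0.4 to 0.825 m from the base axis. Payload 7 kg.
Tool frame: the origin (TCP) lies on the centre line of the jaws, within the pads' length; the fingertips stand 11 mm ahead of it and the grasp point (between the pads) lies 8 mm behind it; z points along the fingers, y is the line along which they close (so a half turn about z gives the same grasp; the last joint's range is limited). The gripper opens to 88 mm and grips with 3 to 60 N. Pads are 19 mm wide; open, the fingers measure 130 mm over their backs; the gripper's body (78 mm by 193 mm) begins 47 mm behind the grasp point.
Start: joints at [-57.577, 20.546, 0.682, 0, -70.136, -16.507], TCP at [0.185, -0.649, 0.238] pointing down, gripper open.
Joint ranges: [-176.03, 176.03], [-82.01, 121.73], [-58.28, 71.71], [-173.87, 95.51], [-174.79, -0.11], [-173.66, 173.66]. Speed limits (degrees/s): [136.94, 136.94, 172.46, 180, 180, 180].

## Interface

Orientations are given as [roll, pitch, yaw] about the fixed x, y, z axes, in that order (R = Rz(yaw) Ry(pitch) Rx(roll)).
In Python, from plant import r, capture, camera_model, job gives the robot as it stands.
- The arm moves only by the tool drive_tool, never from a script. Its argument "increments" is a list that holds one entry, the list of rows, each a list of 5 numbers: the gripper's target within -1 to 1 (fully open at 1, half-way at 0, shut at -1), then the shift along the tool's x, y, z scaled (see below), then the turn about the tool's z scaled (see below). In form: [[[gripper, tx, ty, tz, roll], ...]]. A call has 1 to 5 rows; each row is the pose to reach, as a shift and turn from the pose commanded when the call began, along the tool's axes at that moment, turning the shorter way round; what a row does not reach only later rows make up. The controller multiplies each number of a shift by 120 mm and each number of a turn by 360 degrees. A row lasts 1/8 s, in which the tool goes at most 62.5 mm and 10.7 degrees, less where a joint would pass 70% of its speed; a pose out of reach is approached as far as the arm can. A call with a number of a shift or a turn outside -1 to 1 is refused whole. A call with a gripper value outside its range is refused whole. The fingers move at their own pace and stop on an object; "squeeze" is the grip in N (left out, the last holds). Time passes only in rows, so rows that repeat a pose let the fingers close. It gives the time, the measured TCP pose, the force, the opening and the grip force at its end, in the units of the state.
- r.get_state(): the state, without advancing time (a new reading comes with each control period).
- capture(name): name is "scene" or "side" or "wrist"; returns the picture (480x640x3 uint8, red, green, blue); there is no depth.
- camera_model(name): a dict with "camera_matrix" (3x3 intrinsics, pixels), "rvec" (rotation vector, rad) and "tvec" (3), from world to camera coordinates, as OpenCV has them. Camera axes: x right, y down, z forward; pixel columns grow to the right and rows downward; lengths in m; the calibration is good to about 2 mm. A picture is of the moment at which its call begins: read the wrist's pose just before it. camera_model takes no time and is no camera call; for the wrist camera it gives the pose at the moment of the call.
- job.close_job(): hands the job in; it is judged then, once.
The state is a dict: "time_s": time; "joints": joint angles; "qd": joint speeds; "joint_torque": joint torques, N m; "tcp_pos": TCP position; "eef_rot": TCP orientation; "contact_force": force on the tool from outside, world axes, zero at the start; "moment": the same for the moment, N m; "gripper_width": finger opening in m; "gripper_force": force on a finger pad.
Only numpy, scipy, OpenCV 4.12 (cv2) and the standard library are available. Lean on these libraries where they do the work, as an engineer would, in place of code of your own. Each camera call takes 0.05 s, during which the arm holds its last target. There are 200 camera calls.

## Task

Stand the aluminium tumbler and the blue flask upright in the two free cells of the yellow caddy (the ones with red coasters), one per cell, setting each down on its coaster without dropping it. Then take the steel grip ring of the caddy's spring latch, draw it out until the white pointer bar lies over the orange band, and finish while still holding it there with the gripper, so that I can lift the caddy off; if let go, it springs back. Leave the green flask, tackle box, wooden roller and massage ball as they are.

Things in the scene. Friction and masses are not known exactly. Their poses are not given: they have to be found in the camera images.
- dock: fixed black dock plate 12 thick with a yellow 3-cell caddy on it (90 x 256, walls 5, rim 62 above bench); origin on the bench under the caddy's centre. Cells in a row along y: centres y = -83.7, 0, 83.7, each 80 (x) by 78 (y), floor z = 17. The latch lies in front, to -x, on a plate 130 wide reaching x = -250. Carrying grips, 55 high, stand out to |y| = 151
- coaster_a: red coaster, 60 diameter, 3 thick, fixed on the floor of a free cell, at its centre; origin at its underside, 17 above the bench (top at 20)
- coaster_b: the other red coaster, the same, in the other free cell
- tumbler: open aluminium tumbler, 120 tall, outside diameter 50 at the foot widening to 56 at the rim, about 150 g; stands upright on the bench; origin at the centre of its underside, z up its axis
- blue_flask: blue flask, 54 diameter up to 110 high, then a black cap 40 diameter to 128 high, about 250 g; stands upright on the bench; origin at the centre of its underside, z up its axis
- green_flask: flask of the same shape, green, already standing in the third cell; origin at the centre of its underside. Leave it
- grip_ring: steel ring upright on the latch's foot block: bar 12 thick, 56 outside, 32 inside diameter; origin at its centre, 64 above bench (top at 92). x axis = ring's axis = dock's x: pinch the top bar from above, a finger on either side in x. Foot block 16 x 34 below it, up to 42. At rest at dock x = -125, y = 0; nearest fixed part: bolt guide, to dock x = -79, 49 high
- latch (a joint): travel of the latch in m: 0 = sprung home, grows as the ring is drawn along the dock's -x; end stop at 0.075. A spring pulls it back with about 5 N at home and 160 N/m more (about 13 N at 50 mm), with slight friction
- pointer (a point): middle of the thin white pointer bar (110 long in y) that moves with the latch, right under the grip ring (same x and y), 18 above the bench
- mark: orange band, 14 wide in x, in two halves on the dock plate either side of the latch; origin at the band's middle on the latch's line, axes as the dock's. Lies 35 to 60 mm from the pointer's rest position, in the pulling direction; the pointer is over it when its x in this frame is within 7 mm of 0
- tackle_box: closed grey tackle box with two black latches, 264 x 160 x 126 high and a grip on top to 148, 1.8 kg; origin at the centre of its underside. Leave it
- roller: wooden roller standing on end, 44 diameter, 110 tall; origin at the centre of its underside. Leave it
- ball_center (a point): centre of a green hard massage ball, 65 diameter, resting in a black rubber ring 60 in diameter. Leave it
Things that resemble listed ones, but are neither listed nor needed, are in the scene too. What is shaped like the tumbler but pink is not meant.

How it is judged (in metres and radians):
On the way, in this order (a step that is already met when the one before it is completed fails the run):
1. tumbler and blue flask stand upright on the two coasters, one per cell, let go and at rest ((((horizontal distance between tumbler and coaster_a below 0.016 m and z of tumbler in the frame of coaster_a below 0.007 m and angle between tumbler's own z axis and vertical below 0.1 rad) and (horizontal distance between blue_flask and coaster_b below 0.016 m and z of blue_flask in the frame of coaster_b below 0.007 m and angle between blue_flask's own z axis and vertical below 0.1 rad)) or ((horizontal distance between tumbler and coaster_b below 0.016 m and z of tumbler in the frame of coaster_b below 0.007 m and angle between tumbler's own z axis and vertical below 0.1 rad) and (horizontal distance between blue_flask and coaster_a below 0.016 m and z of blue_flask in the frame of coaster_a below 0.007 m and angle between blue_flask's own z axis and vertical below 0.1 rad))) and contact force between the fingers and tumbler below 0.2 N and linear speed of each of tumbler, blue_flask below 0.03 m/s and contact force between the fingers and blue_flask below 0.2 N), for 0.2 s.
2. the gripper holds the latch with its pointer on the orange band (x of pointer in the frame of mark between -0.007 and 0.007 m and contact force between the fingers and grip_ring above 3 N), for 0.2 s.
At the end, for the whole second after the job is handed in: Tumbler and blue flask upright on the two red coasters, one each (centres within 16 mm, tilt under 0.1 rad), let go; green flask in its cell; the fingers alone hold the grip ring (over 3 N), latch still, pointer within 7 mm of the middle of the orange band (all of step 1 and all of step 2 and z of green_flask in the frame of dock below 0.025 m and angle between green_flask's own z axis and vertical below 0.1 rad and contact force between each of tumbler, blue_flask, green_flask, roller, tackle_box and grip_ring below 0.2 N and velocity of joint latch between -0.01 and 0.01 m/s); the arm keeps its last pose, push and grip.
It fails at once if the tumbler or the blue flask is dropped into the caddy (faster than 0.7 m/s) ((z of tumbler in the frame of dock below 0.055 m and x of tumbler in the frame of dock between -0.05 and 0.05 m and y of tumbler in the frame of dock between -0.13 and 0.13 m and linear speed of tumbler above 0.7 m/s) or (z of blue_flask in the frame of dock below 0.055 m and x of blue_flask in the frame of dock between -0.05 and 0.05 m and y of blue_flask in the frame of dock between -0.13 and 0.13 m and linear speed of blue_flask above 0.7 m/s)).
It fails at once if a bystander is disturbed: green flask moved over 25 mm, tackle box, roller or ball over 20 mm (distance of green_flask from where it was at the start of the episode above 0.025 m or distance of any of tackle_box, roller, ball_center from where it was at the start of the episode above 0.02 m).
It also fails if it takes over 64 s, if anything falls off the work surface, if the arm or the gripper's body presses on something with over 40 N, if the wrist force passes 120 N, or if a joint passes its speed limit or range.

## Working session

There is one attempt and no reset: what is moved stays moved. The work goes in short steps, Python scripts to look and compute and a tool call to move; the robot and the scene stay as the last step left them, time stands still between calls to the robot, and variables do not carry over. Pictures are saved under pics/ and viewed, at most 10 in all, crops included, and the job is handed in when it is done.

Besides the shell and the picture viewer there is one more tool, called by a JSON object that holds its "op" and its "data". drive_tool: Moves the arm, as the interface text tells. Its arguments: {"type":"object","properties":{"increments":{"type":"array"},"squeeze":{"type":"number"}},"required":["increments"]}

```bash
mkdir -p pics; ls; cat > h.py <<'E'
import numpy as np, cv2
from plant import r, capture, camera_model, job
def snap(n,f):
    im=capture(n); cv2.imwrite('pics/'+f,im[:,:,::-1]); return im
def cm(n):
    m=camera_model(n); K=np.array(m['camera_matrix'],float); R=cv2.Rodrigues(np.array(m['rvec'],float))[0]; t=np.array(m['tvec'],float).ravel(); return K,R,t
def ray(n,uv):
    K,R,t=cm(n); d=R.T@np.linalg.inv(K)@np.array([*uv,1.]); return -R.T@t,d
def atz(n,uv,z):
    c,d=ray(n,uv); return c+d*(z-c[2])/d[2]
def proj(n,P):
    K,R,t=cm(n); p=(R@np.atleast_2d(P).T).T+t; p=p@K.T; return p[:,:2]/p[:,2:]
E
python3 - <<'E'
from h import *
a=snap('scene','s0.png'); b=snap('side','d0.png')
for n in ('scene','side','wrist'):
    K,R,t=cm(n); print(n,K[0,0],(-R.T@t).round(3),(R[2]).round(3))
s=r.get_state(); print(s)
E
```

```text
pics
scene 571.7880332643626 [ 1.348 -0.019  1.057] [-0.656  0.034 -0.754]
side 537.9705635900087 [-0.137  0.664  0.887] [ 0.547 -0.513 -0.661]
wrist 367.46129456050994 [ 0.115 -0.669  0.385] [ 0.258  0.075 -0.963]
{'time_s': 0.1, 'joints': array([-5.75745430e+01,  2.05877545e+01,  6.40866696e-01, -1.89145356e-02,
       -7.01360131e+01, -1.65076069e+01]), 'qd': array([-0.00477691, -0.07026427,  0.10564518,  0.14537757,  0.04257303,
       -0.00745472]), 'joint_torque': array([-1.47923969e-03, -5.84165239e+01,  2.93748808e+01,  7.01557472e+00,
        1.00962940e-02, -5.47640457e-05]), 'tcp_pos': array([ 0.18500616, -0.6487255 ,  0.23672189]), 'eef_rot': array([ 1.79915463e+02, -6.50898322e-03, -1.64088585e+02]), 'contact_force': array([-0.1779954 , -0.00197752,  0.42436472]), 'moment': array([-0.0002561 , -0.0453886 ,  0.01490012]), 'gripper_force': 0.0, 'gripper_width': 0.08762876690194783}
```

View pics/s0.png

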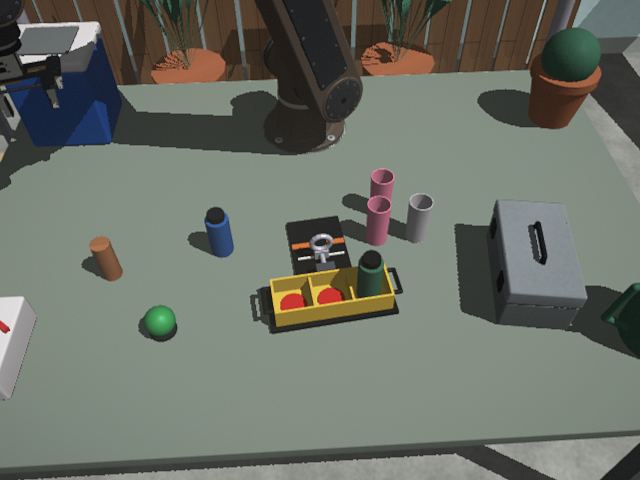

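View pics/d0.png

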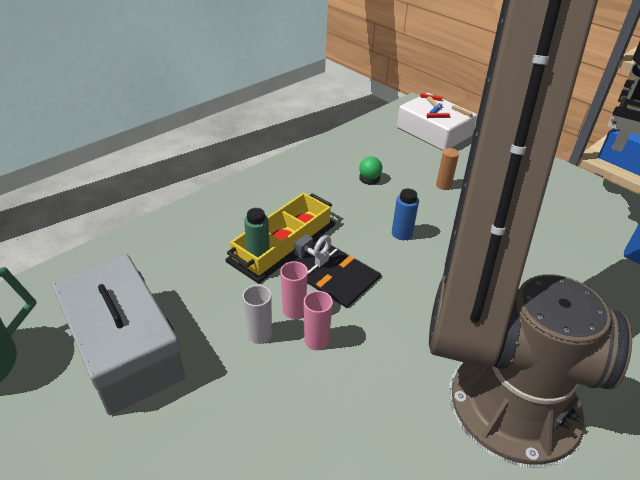

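Scene view (image right = +y): the blue flask is at (219,232), the grey tumbler at (420,218), and two pink look-alikes at (382,185) and (378,220). The caddy is at (333,295) with red coasters at (292,302) and (330,297), the green flask is in the right cell, and the ring is at (321,243). The side view agrees, with the grey tumbler at (258,315). Grey is the aluminium one, so I'll confirm it in an enlarged crop.

```bash
python3 - <<'E'
from h import *
a=cv2.imread('pics/s0.png'); 
c=a[160:340,200:440]; c=cv2.resize(c,None,fx=3.333,fy=3.333,interpolation=cv2.INTER_CUBIC)
for i in range(0,240,20):
    cv2.line(c,(int(i*3.333),0),(int(i*3.333),6),(255,255,255),1); cv2.putText(c,str(200+i),(int(i*3.333),16),0,.35,(255,255,255))
for i in range(0,180,20):
    cv2.putText(c,str(160+i),(0,int(i*3.333)+4),0,.35,(255,255,255))
cv2.imwrite('pics/c1.png',c)
a=cv2.imread('pics/d0.png')
c=a[180:360,215:425]; c=cv2.resize(c,None,fx=3.333,fy=3.333,interpolation=cv2.INTER_CUBIC)
for i in range(0,210,20):
    cv2.line(c,(int(i*3.333),0),(int(i*3.333),6),(255,255,255),1); cv2.putText(c,str(215+i),(int(i*3.333),16),0,.35,(255,255,255))
for i in range(0,180,20):
    cv2.putText(c,str(180+i),(0,int(i*3.333)+4),0,.35,(255,255,255))
cv2.imwrite('pics/c2.png',c)
E
```

```text
(no output)
```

View pics/c1.png

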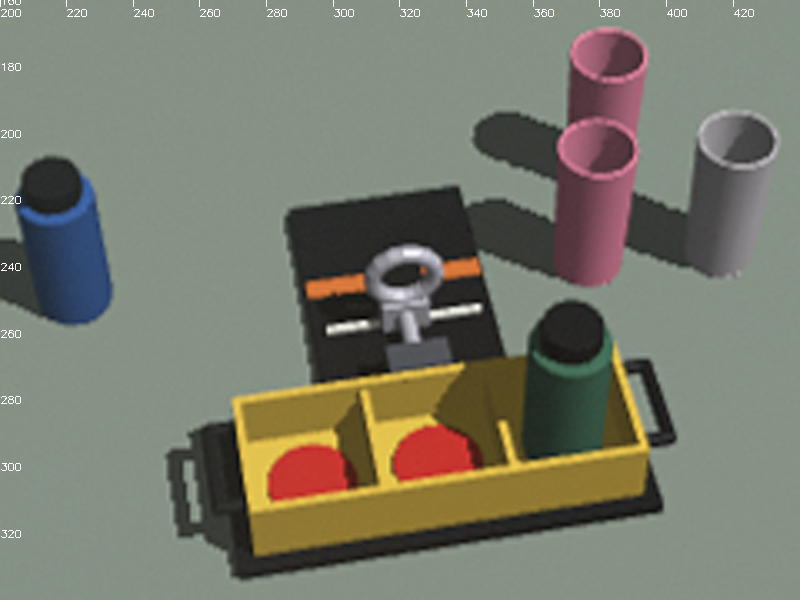

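View pics/c2.png

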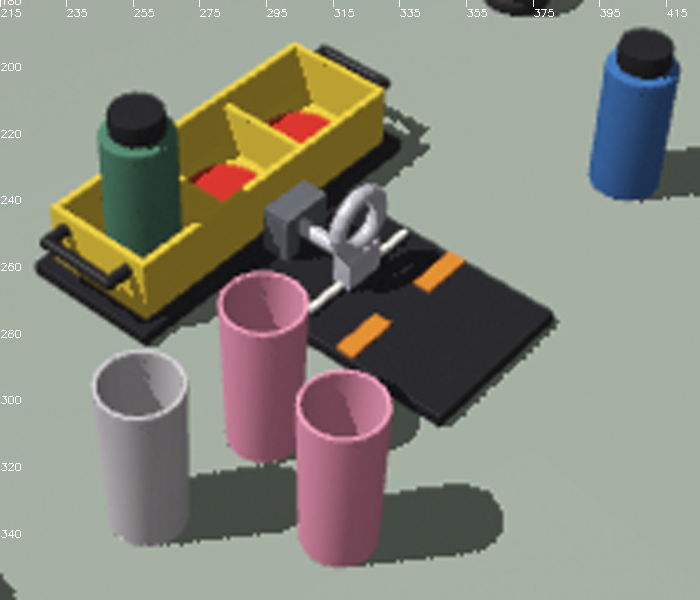

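The crops confirm the grey open tumbler: rim at scene (421,202) and side (257,295). The blue flask's cap is at scene (216,214) and side (408,194). The free cells are the middle one and the one at -y. Next I'll fit the poses.

```bash
cat >> h.py <<'E'
def tri(o):
    A=[];b=[]
    for n,uv in o:
        c,d=ray(n,uv); d/=np.linalg.norm(d); P=np.eye(3)-np.outer(d,d); A.append(P); b.append(P@c)
    return np.linalg.lstsq(np.vstack(A),np.hstack(b),rcond=None)[0]
E
python3 - <<'E'
from h import *
from scipy.optimize import least_squares
S=lambda x,y:(200+x/3.3333,160+y/3.3333)
D=lambda x,y:(215+x/3.3333,180+y/3.3333)
for nm,z,s,d in (('tum',.12,S(737,139),D(140,384)),('flask',.128,S(52,181),D(645,48)),('cap green',.145+.003,S(573,328),D(137,117))):
    print(nm,atz('scene',s,z).round(4),atz('side',d,z).round(4),tri([('scene',s),('side',d)]).round(4))
o=[('scene',S(250,513),(45,-128,62)),('scene',S(648,447),(45,128,62)),('scene',S(235,400),(-45,-128,62)),
('scene',S(287,212),(-250,-65,12)),('scene',S(460,187),(-250,65,12)),('scene',S(404,275),(-125,0,64)),
('side',D(297,45),(45,-128,62)),('side',D(384,90),(-45,-128,62)),('side',D(147,268),(-45,128,62)),('side',D(53,207),(45,128,62)),
('side',D(552,318),(-250,-65,12)),('side',D(443,424),(-250,65,12)),('side',D(358,217),(-125,0,64))]
L=np.array([p for *_,p in o])/1000.
def w(q):
    c,s=np.cos(q[2]),np.sin(q[2]); return np.c_[q[0]+c*L[:,0]-s*L[:,1],q[1]+s*L[:,0]+c*L[:,1],L[:,2]]
def f(q):
    W=w(q); return np.hstack([proj(n,W[i])[0]-uv for i,(n,uv,_) in enumerate(o)])
q=least_squares(f,[.75,0,0]).x
print('dock',q[:2].round(4),np.degrees(q[2]).round(2)); print(f(q).reshape(-1,2).round(1).tolist())
c,s=np.cos(q[2]),np.sin(q[2]); R=np.array([[c,-s],[s,c]])
for y in (-.0837,0,.0837): print('cell',(q[:2]+R@[0,y]).round(4))
print('ring',(q[:2]+R@[-.125,0]).round(4))
def indock(p): return R.T@(p[:2]-q[:2])
for uv in (S(331,285),S(461,268)): print('band',indock(atz('scene',uv,.0125)).round(4))
for uv in (D(440,272),D(364,336)): print('band',indock(atz('side',uv,.0125)).round(4))
for uv in (S(327,330),S(482,307)): print('ptr',indock(atz('scene',uv,.018)).round(4))
print('ptr',indock(atz('side',D(405,232),.018)).round(4))
E
```

```text
tum [0.4426 0.2571 0.12  ] [0.4435 0.2566 0.12  ] [0.4431 0.2569 0.1205]
flask [ 0.4596 -0.2093  0.128 ] [ 0.4556 -0.2068  0.128 ] [ 0.4575 -0.2096  0.1257]
cap green [0.6234 0.121  0.148 ] [0.6098 0.1274 0.148 ] [0.6174 0.1221 0.1405]
dock [0.628  0.0389] 7.1
[[-0.0, 0.1], [0.7, 0.9], [-0.9, -0.5], [0.1, -1.1], [-0.3, -0.8], [-0.2, 0.4], [-0.5, -0.6], [0.6, 0.4], [-1.1, 0.2], [-0.9, 0.4], [1.3, -1.4], [-0.6, -1.2], [0.4, 2.0]]
cell [ 0.6384 -0.0441]
cell [0.628  0.0389]
cell [0.6177 0.122 ]
ring [0.504  0.0235]
band [-0.1698 -0.0449]
band [-0.1681  0.0499]
band [-0.165  -0.0437]
band [-0.1648  0.0403]
ptr [-0.1251 -0.0546]
ptr [-0.1252  0.0561]
ptr [-0.124 -0.055]
```

```bash
cat >> h.py <<'E'
def plan(wps, start=None):
    """tool-axis numbers (tx,ty,tz,roll) for one call per waypoint (x,y,z,yaw)"""
    s=r.get_state(); p=np.array(s['tcp_pos']); y=s['eef_rot'][2]
    print('t',round(s['time_s'],2),'at',p.round(4),round(y,2))
    if start is not None: p,y=np.array(start[:3]),start[3]
    for w in wps:
        a=np.radians(y); X=np.array([np.cos(a),np.sin(a),0]); Y=np.array([np.sin(a),-np.cos(a),0])
        d=np.array(w[:3])-p; dy=(w[3]-y+180)%360-180
        print(w,'->',np.round([X@d/.12,Y@d/.12,-d[2]/.12,-dy/360],4))
        p,y=np.array(w[:3]),w[3]
E
python3 - <<'E'
from h import *
plan([(.24,-.56,.235,-120),(.31,-.45,.235,-82.9),(.38,-.34,.235,-82.9),(.43,-.25,.235,-82.9)],(.185,-.649,.238,-164.1))
S=lambda x,y:(200+x/3.3333,160+y/3.3333)
D=lambda x,y:(215+x/3.3333,180+y/3.3333)
print(tri([('scene',S(597,148)),('side',D(263,302))]).round(3),tri([('scene',S(608,55)),('side',D(344,404))]).round(3))
E
```

```text
t 0.1 at [ 0.185  -0.6487  0.2367] -164.09
(0.24, -0.56, 0.235, -120) -> [-0.644   0.5877  0.025  -0.1225]
(0.31, -0.45, 0.235, -82.9) -> [-1.0855 -0.0468 -0.     -0.1031]
(0.38, -0.34, 0.235, -82.9) -> [-0.8375 -0.6922 -0.     -0.    ]
(0.43, -0.25, 0.235, -82.9) -> [-0.6927 -0.5062 -0.     -0.    ]
[0.446 0.16  0.121] [0.354 0.179 0.121]
```

{"op": "drive_tool", "data": {"increments": [[[1,-0.33,0.3,0,-0.03],[1,-0.64,0.59,0,-0.06],[1,-0.64,0.59,0,-0.09],[1,-0.64,0.59,0,-0.1225],[1,-0.64,0.59,0,-0.1225]]]}}

```text
time_s: 0.72
tcp_pos: [0.2396, -0.5597, 0.2373]
eef_rot: [180.0, 0.0, -120.0]
contact_force: [0.0, 0.3, 0.7]
gripper_width: 0.0874
gripper_force: 0.0
```

{"op": "drive_tool", "data": {"increments": [[[1,-0.4,-0.02,0,-0.03],[1,-0.8,-0.04,0,-0.06],[1,-1,-0.04,0,-0.09],[1,-1,-0.04,0,-0.1031],[1,-1,-0.04,0,-0.1031]]]}}

```text
time_s: 1.35
tcp_pos: [0.3037, -0.4582, 0.2375]
eef_rot: [180.0, 0.0, -83.1]
contact_force: [-1.1, 0.7, 0.4]
gripper_width: 0.0875
gripper_force: 0.0
```

{"op": "drive_tool", "data": {"increments": [[[1,-0.35,-0.3,0,0],[1,-0.7,-0.6,0,0],[1,-0.84,-0.69,0,0],[1,-0.84,-0.69,0,0]]]}}

```text
time_s: 1.85
tcp_pos: [0.3737, -0.3475, 0.2376]
eef_rot: [-180.0, 0.0, -83.0]
contact_force: [-0.4, -1.0, 0.8]
gripper_width: 0.0877
gripper_force: 0.0
```

{"op": "drive_tool", "data": {"increments": [[[1,-0.38,-0.3,0,0],[1,-0.76,-0.6,0,0],[1,-0.95,-0.75,0,0],[1,-0.95,-0.75,0,0]]]}}

```text
time_s: 2.35
tcp_pos: [0.4491, -0.2234, 0.2374]
eef_rot: [180.0, -0.0, -82.9]
contact_force: [-0.5, -0.4, 1.0]
gripper_width: 0.0877
gripper_force: 0.0
```

{"op": "drive_tool", "data": {"increments": [[[1,-0.1,-0.09,0,0],[1,-0.1,-0.09,0.25,0],[1,-0.1,-0.09,0.5,0],[1,-0.1,-0.09,0.5,0]]]}}

```text
time_s: 2.85
tcp_pos: [0.456, -0.211, 0.1757]
eef_rot: [179.7, 0.1, -83.0]
contact_force: [-0.0, -0.3, 0.7]
gripper_width: 0.0878
gripper_force: 0.0
```

```bash
python3 - <<'E'
from h import *
plan([(.4577,-.2096,.11,-82.9),(.4577,-.2096,.082,-82.9)])
snap('wrist','w1.png'); print(proj('wrist',[(.4577,-.2096,.128)]))
E
```

```text
t 2.85 at [ 0.456  -0.211   0.1757] -83.01
(0.4577, -0.2096, 0.11, -82.9) -> [-9.900e-03 -1.510e-02  5.474e-01 -3.000e-04]
(0.4577, -0.2096, 0.082, -82.9) -> [ 0.      0.      0.2333 -0.    ]
[[315.07739064 269.2336722 ]]
```

View pics/w1.png

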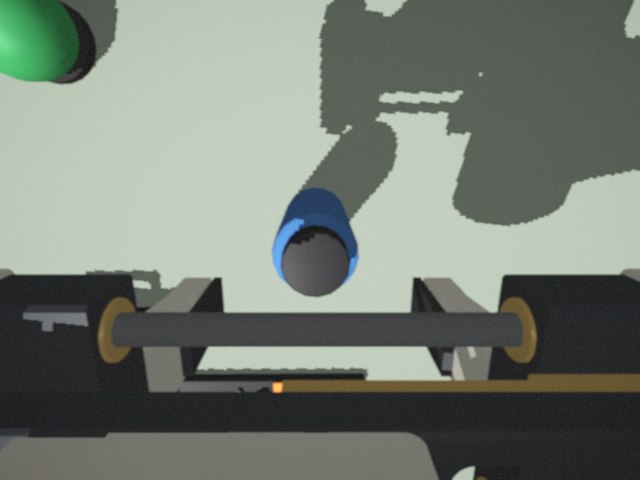

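The wrist view shows the cap centred at (316,262), between the fingers; the prediction was (315,269).

```bash
python3 - <<'E'
from h import *
p=atz('wrist',(316,262),.128); print(p); plan([(p[0],p[1],.082,-82.9)])
E
```

```text
[ 0.45770525 -0.21400715  0.128     ]
t 2.9 at [ 0.4572 -0.2112  0.1773] -82.97
(np.float64(0.457705251980692), np.float64(-0.21400715175754909), 0.082, -82.9) -> [ 2.370e-02 -1.200e-03  7.944e-01 -2.000e-04]
```

{"op": "drive_tool", "data": {"increments": [[[1,0.015,0,0.25,0],[1,0.015,0,0.5,0],[1,0.015,0,0.7,0],[1,0.015,0,0.79,0],[1,0.015,0,0.79,0]]], "squeeze": 25}}

```text
time_s: 3.52
tcp_pos: [0.4583, -0.2127, 0.0832]
eef_rot: [-180.0, -0.0, -82.9]
contact_force: [0.8, 0.6, 0.1]
gripper_width: 0.0874
gripper_force: 0.0
```

{"op": "drive_tool", "data": {"increments": [[[-1,0,0,0,0],[-1,0,0,0,0],[-1,0,0,0,0],[-1,0,0,0,0],[-1,0,0,0,0]]]}}

```text
time_s: 4.15
tcp_pos: [0.458, -0.2124, 0.083]
eef_rot: [-180.0, -0.0, -82.9]
contact_force: [-1.4, 0.1, 3.0]
gripper_width: 0.0535
gripper_force: 25.0
```

{"op": "drive_tool", "data": {"increments": [[[-1,0,0,-0.1,0],[-1,0,0,-0.3,0],[-1,0,0,-0.5,0],[-1,0,0,-0.7,0],[-1,0,0,-0.9,0]]]}}

```text
time_s: 4.78
tcp_pos: [0.4576, -0.2123, 0.192]
eef_rot: [180.0, 0.0, -82.9]
contact_force: [0.0, -0.4, -2.1]
gripper_width: 0.0537
gripper_force: 25.0
```

```bash
python3 - <<'E'
from h import *
plan([(.54,-.13,.20,-82.9),(.6384,-.0441,.20,-82.9),(.6384,-.0441,.105,-82.9)])
print(r.get_state()['gripper_width'])
E
```

```text
t 4.78 at [ 0.4576 -0.2123  0.192 ] -82.87
(0.54, -0.13, 0.2, -82.9) -> [-5.949e-01 -7.667e-01 -6.650e-02  1.000e-04]
(0.6384, -0.0441, 0.2, -82.9) -> [-0.609  -0.9022 -0.     -0.    ]
(0.6384, -0.0441, 0.105, -82.9) -> [ 0.      0.      0.7917 -0.    ]
0.05371627906440262
```

{"op": "drive_tool", "data": {"increments": [[[-1,-0.1,-0.13,-0.05,0],[-1,-0.25,-0.32,-0.05,0],[-1,-0.4,-0.52,-0.05,0],[-1,-0.52,-0.67,-0.05,0],[-1,-0.595,-0.767,-0.05,0]]]}}

```text
time_s: 5.4
tcp_pos: [0.541, -0.1289, 0.1963]
eef_rot: [179.9, 0.0, -82.8]
contact_force: [-0.4, -0.3, -1.7]
gripper_width: 0.0539
gripper_force: 25.0
```

{"op": "drive_tool", "data": {"increments": [[[-1,-0.12,-0.18,0,0],[-1,-0.27,-0.4,0,0],[-1,-0.42,-0.62,0,0],[-1,-0.55,-0.81,0,0],[-1,-0.609,-0.902,0,0]]]}}

```text
time_s: 6.02
tcp_pos: [0.64, -0.0428, 0.1962]
eef_rot: [180.0, -0.0, -82.8]
contact_force: [-0.2, -0.6, -2.8]
gripper_width: 0.0537
gripper_force: 25.0
```

{"op": "drive_tool", "data": {"increments": [[[-1,0,0,0.0,0],[-1,0,0,0.1,0],[-1,0,0,0.25,0],[-1,0,0,0.37,0],[-1,0,0,0.4,0]]]}}

```text
time_s: 6.65
tcp_pos: [0.6376, -0.0446, 0.1469]
eef_rot: [179.8, -0.0, -82.9]
contact_force: [0.2, -0.0, -1.8]
gripper_width: 0.0539
gripper_force: 25.0
```

```bash
python3 - <<'E'
from h import *
plan([(.6384,-.0441,.108,-82.9)])
snap('scene','s2.png'); c=cv2.imread('pics/s2.png')[200:350,230:430]; cv2.imwrite('pics/c3.png',cv2.resize(c,None,fx=4,fy=4,interpolation=cv2.INTER_CUBIC))
E
```

```text
t 6.65 at [ 0.6376 -0.0446  0.1469] -82.9
(0.6384, -0.0441, 0.108, -82.9) -> [-0.0029 -0.007   0.3241  0.    ]
```

View pics/c3.png

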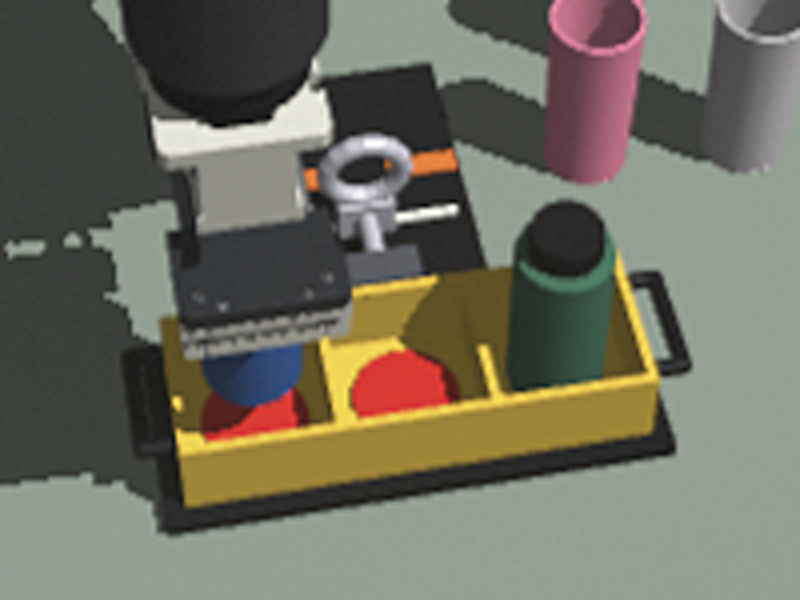

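The crop shows the blue flask above the -y coaster at about (252,400), clear of the walls. Lowering now.

{"op": "drive_tool", "data": {"increments": [[[-1,0,0,0.12,0],[-1,0,0,0.24,0],[-1,0,0,0.31,0],[-1,0,0,0.35,0],[-1,0,0,0.36,0]]]}}

```text
time_s: 7.32
tcp_pos: [0.6387, -0.0441, 0.1053]
eef_rot: [180.0, -0.0, -82.9]
contact_force: [0.0, -0.2, -2.2]
gripper_width: 0.0538
gripper_force: 25.0
```

{"op": "drive_tool", "data": {"increments": [[[-1,0,0,0.01,0],[-1,0,0,0.01,0]]]}}

```text
time_s: 7.58
tcp_pos: [0.6389, -0.0441, 0.1047]
eef_rot: [-180.0, 0.0, -82.9]
contact_force: [-0.2, -0.3, -1.7]
gripper_width: 0.0538
gripper_force: 25.0
```

{"op": "drive_tool", "data": {"increments": [[[-1,0,0,0.01,0],[-1,0,0,0.015,0],[-1,0,0,0.015,0]]]}}

```text
time_s: 7.95
tcp_pos: [0.6388, -0.0441, 0.103]
eef_rot: [-180.0, -0.0, -82.9]
contact_force: [-1.0, -0.4, 1.6]
gripper_width: 0.0536
gripper_force: 25.0
```

{"op": "drive_tool", "data": {"increments": [[[0.6,0,0,0,0],[0.6,0,0,0,0],[1,0,0,0,0],[1,0,0,0,0]]]}}

```text
time_s: 8.45
tcp_pos: [0.6388, -0.0441, 0.1025]
eef_rot: [-180.0, 0.0, -82.9]
contact_force: [-0.8, 0.1, 0.3]
gripper_width: 0.0841
gripper_force: 0.0
```

{"op": "drive_tool", "data": {"increments": [[[1,0,0,-0.15,0],[1,0,0,-0.4,0],[1,0,0,-0.75,0],[1,0,0,-1,0],[1,0,0,-1,0]]]}}

```text
time_s: 9.07
tcp_pos: [0.6404, -0.0441, 0.2273]
eef_rot: [-179.6, -0.0, -82.8]
contact_force: [0.2, 0.5, 0.2]
gripper_width: 0.0875
gripper_force: 0.0
```

```bash
python3 - <<'E'
from h import *
plan([(.6,.035,.235,-82.9),(.55,.11,.235,-82.9),(.49,.185,.235,-82.9),(.443,.257,.235,-82.9),(.443,.257,.16,-82.9)])
E
```

```text
t 9.07 at [ 0.6404 -0.0441  0.2273] -82.85
(0.6, 0.035, 0.235, -82.9) -> [-6.959e-01  2.519e-01 -6.440e-02  1.000e-04]
(0.55, 0.11, 0.235, -82.9) -> [-0.6717  0.3362 -0.     -0.    ]
(0.49, 0.185, 0.235, -82.9) -> [-0.682   0.4189 -0.     -0.    ]
(0.443, 0.257, 0.235, -82.9) -> [-0.6438  0.3145 -0.     -0.    ]
(0.443, 0.257, 0.16, -82.9) -> [ 0.     0.     0.625 -0.   ]
```

{"op": "drive_tool", "data": {"increments": [[[1,-0.35,0.13,-0.06,0],[1,-0.7,0.25,-0.06,0],[1,-0.7,0.25,-0.06,0]]]}}

```text
time_s: 9.45
tcp_pos: [0.5974, 0.0375, 0.2304]
eef_rot: [-180.0, 0.0, -82.7]
contact_force: [-0.2, -0.7, 0.2]
gripper_width: 0.0874
gripper_force: 0.0
```

{"op": "drive_tool", "data": {"increments": [[[1,-0.35,0.17,0,0],[1,-0.67,0.34,0,0],[1,-0.67,0.34,0,0]]]}}

```text
time_s: 9.82
tcp_pos: [0.547, 0.1115, 0.2302]
eef_rot: [-180.0, 0.0, -82.7]
contact_force: [0.4, -0.1, -0.4]
gripper_width: 0.0878
gripper_force: 0.0
```

{"op": "drive_tool", "data": {"increments": [[[1,-0.35,0.21,0,0],[1,-0.68,0.42,0,0],[1,-0.68,0.42,0,0]]]}}

```text
time_s: 10.2
tcp_pos: [0.4871, 0.186, 0.2301]
eef_rot: [-180.0, 0.0, -82.7]
contact_force: [0.1, -0.9, 0.3]
gripper_width: 0.0873
gripper_force: 0.0
```

{"op": "drive_tool", "data": {"increments": [[[1,-0.35,0.17,0,0],[1,-0.63,0.31,0,0],[1,-0.63,0.31,0.2,0],[1,-0.63,0.31,0.4,0],[1,-0.63,0.31,0.4,0]]]}}

```text
time_s: 10.82
tcp_pos: [0.4415, 0.2538, 0.1803]
eef_rot: [179.8, -0.2, -82.9]
contact_force: [0.5, 0.0, 0.4]
gripper_width: 0.0878
gripper_force: 0.0
```

```bash
python3 - <<'E'
from h import *
plan([(.443,.257,.082,-82.9)])
a=snap('wrist','w2.png'); b=snap('scene','s3.png'); print(proj('wrist',[(.443,.257,.12)]))
m=np.zeros((480,800,3),np.uint8)
m[:, :480]=cv2.resize(a[:,:,::-1],(480,360))[0:360].shape and 0
m[:360,:480]=cv2.resize(a[:,:,::-1],(480,360)); c=b[240:340,240:420,::-1]; m[:300,480:]=0
m=np.zeros((600,800,3),np.uint8); m[:360,:480]=cv2.resize(a[:,:,::-1],(480,360)); m[360:,:]=0
c=cv2.resize(b[230:340,260:420,::-1],(349,240)); m[360:600,:349]=c; cv2.imwrite('pics/m1.png',m)
E
```

```text
t 10.82 at [0.4415 0.2538 0.1803] -82.93
(0.443, 0.257, 0.082, -82.9) -> [-2.520e-02 -1.540e-02  8.191e-01 -1.000e-04]
[[315.29429249 262.443253  ]]
```

View pics/m1.png

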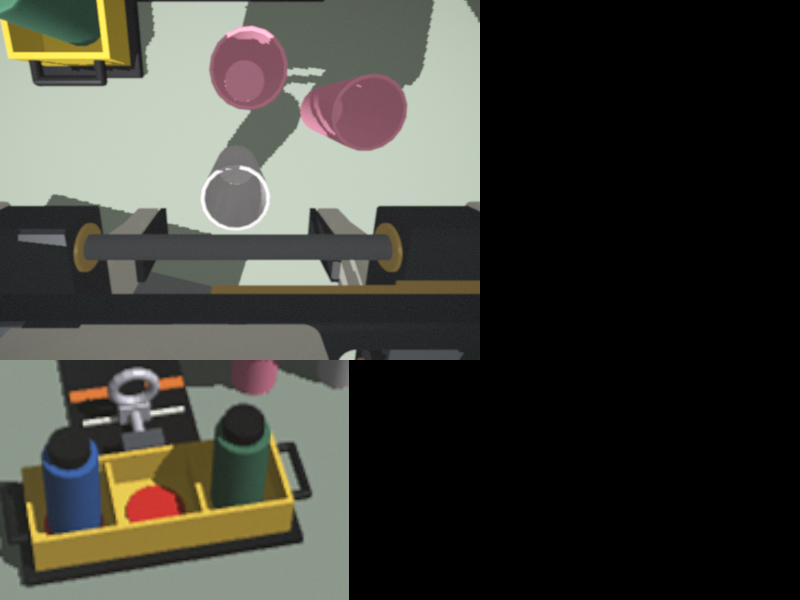

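The top of the mosaic shows the grey tumbler's rim at wrist (314,263), matching the prediction of (315,262). Below, the blue flask stands upright on its coaster.

{"op": "drive_tool", "data": {"increments": [[[1,-0.025,-0.012,0.1,0],[1,-0.025,-0.012,0.4,0],[1,-0.025,-0.012,0.65,0],[1,-0.025,-0.012,0.8,0],[1,-0.025,-0.012,0.81,0]]], "squeeze": 18}}

```text
time_s: 11.55
tcp_pos: [0.4423, 0.2579, 0.0834]
eef_rot: [179.9, -0.1, -82.9]
contact_force: [-0.3, -0.5, 0.7]
gripper_width: 0.0878
gripper_force: 0.0
```

{"op": "drive_tool", "data": {"increments": [[[-1,0,0,0,0],[-1,0,0,0,0],[-1,0,0,0,0],[-1,0,0,0,0],[-1,0,0,0,0]]]}}

```text
time_s: 12.18
tcp_pos: [0.4428, 0.2587, 0.0851]
eef_rot: [-180.0, 0.0, -82.9]
contact_force: [-2.1, 0.6, 5.7]
gripper_width: 0.0556
gripper_force: 18.0
```

{"op": "drive_tool", "data": {"increments": [[[-1,0,0,-0.1,0],[-1,0,0,-0.3,0],[-1,0,0,-0.55,0],[-1,0,0,-0.8,0],[-1,0,0,-1,0]]]}}

```text
time_s: 12.8
tcp_pos: [0.4426, 0.2585, 0.2064]
eef_rot: [-180.0, 0.0, -82.9]
contact_force: [0.8, 0.2, -2.2]
gripper_width: 0.0559
gripper_force: 18.0
```

{"op": "drive_tool", "data": {"increments": [[[-1,0,0,-0.15,0],[-1,0,0,-0.3,0],[-1,0,0,-0.4,0],[-1,0,0,-0.4,0]]]}}

```text
time_s: 13.3
tcp_pos: [0.4429, 0.2587, 0.2534]
eef_rot: [-179.9, 0.1, -82.9]
contact_force: [1.1, 0.1, -2.2]
gripper_width: 0.0558
gripper_force: 18.0
```

```bash
python3 - <<'E'
from h import *
plan([(.5,.185,.25,-82.9),(.565,.11,.25,-82.9),(.628,.0389,.25,-82.9)])
E
```

```text
t 13.3 at [0.4429 0.2587 0.2534] -82.87
(0.5, 0.185, 0.25, -82.9) -> [ 6.686e-01 -3.963e-01  2.850e-02  1.000e-04]
(0.565, 0.11, 0.25, -82.9) -> [ 0.6872 -0.4603 -0.     -0.    ]
(0.628, 0.0389, 0.25, -82.9) -> [ 0.6528 -0.4477 -0.     -0.    ]
```

{"op": "drive_tool", "data": {"increments": [[[-1,0.12,-0.07,0,0],[-1,0.3,-0.18,0,0],[-1,0.48,-0.28,0,0],[-1,0.62,-0.36,0,0],[-1,0.669,-0.396,0,0]]]}}

```text
time_s: 13.92
tcp_pos: [0.5001, 0.1832, 0.2516]
eef_rot: [179.9, -0.1, -83.0]
contact_force: [0.7, 0.5, -1.6]
gripper_width: 0.056
gripper_force: 18.0
```

{"op": "drive_tool", "data": {"increments": [[[-1,0.14,-0.09,0,0],[-1,0.31,-0.21,0,0],[-1,0.48,-0.32,0,0],[-1,0.62,-0.41,0,0],[-1,0.687,-0.46,0,0]]]}}

```text
time_s: 14.55
tcp_pos: [0.5652, 0.109, 0.2521]
eef_rot: [180.0, -0.0, -82.9]
contact_force: [-0.3, 0.4, -1.5]
gripper_width: 0.0556
gripper_force: 18.0
```

{"op": "drive_tool", "data": {"increments": [[[-1,0.14,-0.09,0,0],[-1,0.31,-0.21,0,0],[-1,0.48,-0.33,0,0],[-1,0.6,-0.41,0,0],[-1,0.653,-0.448,0,0]]]}}

```text
time_s: 15.18
tcp_pos: [0.6283, 0.0379, 0.2523]
eef_rot: [180.0, -0.0, -82.9]
contact_force: [-1.9, -0.0, -1.3]
gripper_width: 0.0557
gripper_force: 18.0
```

{"op": "drive_tool", "data": {"increments": [[[-1,0,0,0.05,0],[-1,0,0,0.15,0],[-1,0,0,0.35,0],[-1,0,0,0.55,0],[-1,0,0,0.6,0]]]}}

```text
time_s: 15.8
tcp_pos: [0.6263, 0.039, 0.1784]
eef_rot: [179.8, -0.0, -82.8]
contact_force: [-0.4, 0.6, -0.5]
gripper_width: 0.0557
gripper_force: 18.0
```

```bash
python3 - <<'E'
from h import *
plan([(.628,.0389,.148,-82.9),(.628,.0389,.105,-82.9)])
E
```

```text
t 15.8 at [0.6263 0.039  0.1784] -82.83
(0.628, 0.0389, 0.148, -82.9) -> [ 2.500e-03 -1.410e-02  2.531e-01  2.000e-04]
(0.628, 0.0389, 0.105, -82.9) -> [ 0.      0.      0.3583 -0.    ]
```

{"op": "drive_tool", "data": {"increments": [[[-1,0,0,0.1,0],[-1,0,0,0.22,0],[-1,0,0,0.34,0],[-1,0,0,0.46,0],[-1,0,0,0.55,0]]]}}

```text
time_s: 16.42
tcp_pos: [0.6276, 0.0386, 0.1134]
eef_rot: [180.0, -0.0, -82.9]
contact_force: [-0.2, 0.3, -0.7]
gripper_width: 0.0559
gripper_force: 18.0
```

{"op": "drive_tool", "data": {"increments": [[[-1,0,0,0.03,0],[-1,0,0,0.03,0],[-1,0,0,0.035,0]]]}}

```text
time_s: 16.8
tcp_pos: [0.6283, 0.0388, 0.1109]
eef_rot: [-179.9, 0.0, -82.9]
contact_force: [-0.2, -0.5, -1.4]
gripper_width: 0.0557
gripper_force: 18.0
```

{"op": "drive_tool", "data": {"increments": [[[-1,0,0,0.02,0],[-1,0,0,0.035,0],[-1,0,0,0.045,0],[-1,0,0,0.045,0]]]}}

```text
time_s: 17.3
tcp_pos: [0.628, 0.0387, 0.1052]
eef_rot: [-180.0, -0.0, -82.9]
contact_force: [-0.6, -0.7, -0.4]
gripper_width: 0.0556
gripper_force: 18.0
```

{"op": "drive_tool", "data": {"increments": [[[-1,0,0,0.01,0],[-1,0,0,0.018,0],[-1,0,0,0.018,0]]]}}

```text
time_s: 17.68
tcp_pos: [0.6283, 0.0385, 0.105]
eef_rot: [-179.9, -0.0, -82.8]
contact_force: [-6.3, 0.1, 14.5]
gripper_width: 0.0559
gripper_force: 17.9
```

Touchdown felt (14.5 N). I'll ease off 1.5 mm and release.

{"op": "drive_tool", "data": {"increments": [[[-1,0,0,-0.012,0],[-1,0,0,-0.012,0],[0.6,0,0,-0.012,0],[0.6,0,0,-0.012,0],[1,0,0,-0.012,0]]]}}

```text
time_s: 18.3
tcp_pos: [0.6278, 0.0387, 0.1039]
eef_rot: [180.0, -0.0, -82.9]
contact_force: [-0.4, -0.4, 0.3]
gripper_width: 0.0753
gripper_force: 0.0
```

{"op": "drive_tool", "data": {"increments": [[[1,0,0,0,0],[1,0,0,-0.15,0],[1,0,0,-0.4,0],[1,0,0,-0.75,0],[1,0,0,-1,0]]]}}

```text
time_s: 18.92
tcp_pos: [0.6285, 0.0387, 0.2278]
eef_rot: [-179.8, 0.0, -82.9]
contact_force: [0.3, -0.1, -0.6]
gripper_width: 0.0877
gripper_force: 0.0
```

```bash
python3 - <<'E'
from h import *
plan([(.566,.031,.225,-82.9),(.504,.0235,.2,-82.9)])
b=snap('scene','s4.png');d=snap('side','d4.png')
m=np.hstack([cv2.resize(x[:,:,::-1],(400,480),interpolation=cv2.INTER_CUBIC) for x in (b[190:340,260:385],d[170:320,230:355])]); cv2.imwrite('pics/m2.png',m)
E
```

```text
t 18.93 at [0.6285 0.0387 0.2278] -82.85
(0.566, 0.031, 0.225, -82.9) -> [-1.100e-03  5.245e-01  2.360e-02  1.000e-04]
(0.504, 0.0235, 0.2, -82.9) -> [-0.0018  0.5204  0.2083 -0.    ]
```

View pics/m2.png

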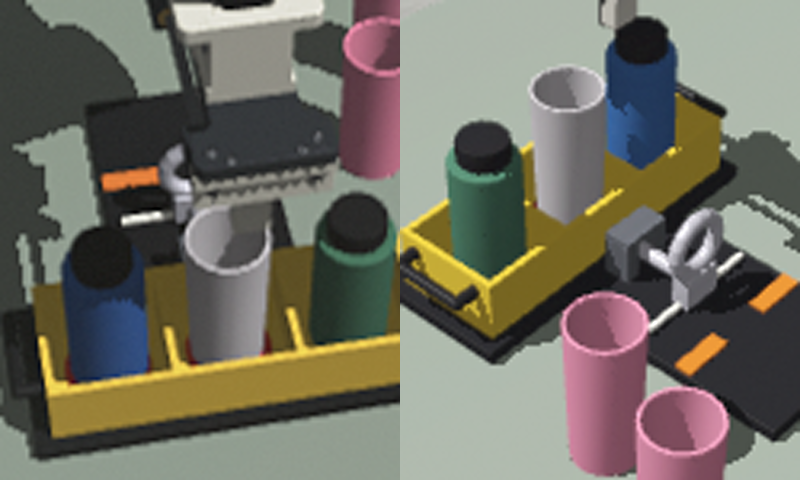

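Both vessels stand upright on the coasters, next to the green flask, and the ring and pointer are undisturbed. For the ring I'll approach with the gripper 15 mm to the pull side, so its body stays clear of the tumbler.

{"op": "drive_tool", "data": {"increments": [[[1,0,0.3,0,0],[1,0,0.58,0,0],[1,0,0.58,0,0]]]}}

```text
time_s: 19.4
tcp_pos: [0.5571, 0.0297, 0.2255]
eef_rot: [-179.9, 0.0, -82.8]
contact_force: [-0.0, -0.0, 0.6]
gripper_width: 0.0875
gripper_force: 0.0
```

{"op": "drive_tool", "data": {"increments": [[[1,0,0.3,0,0],[1,0,0.585,0,0],[1,0,0.585,0.2,0],[1,0,0.585,0.4,0],[1,0,0.585,0.4,0]]]}}

```text
time_s: 20.02
tcp_pos: [0.4887, 0.0211, 0.1753]
eef_rot: [179.8, -0.0, -82.9]
contact_force: [0.4, -0.4, 0.7]
gripper_width: 0.0877
gripper_force: 0.0
```

```bash
python3 - <<'E'
from h import *
plan([(.4891,.0216,.14,-82.9),(.4891,.0216,.082,-82.9)])
snap('wrist','w3.png'); print(proj('wrist',[(.504,.0235,.092),(.504,.0235,.042)]))
E
```

```text
t 20.02 at [0.4887 0.0211 0.1753] -82.87
(0.4891, 0.0216, 0.14, -82.9) -> [-3.500e-03 -4.100e-03  2.943e-01  1.000e-04]
(0.4891, 0.0216, 0.082, -82.9) -> [ 0.      0.      0.4833 -0.    ]
[[294.20921228 249.00002649]
 [297.87571904 230.13115129]]
```

View pics/w3.png

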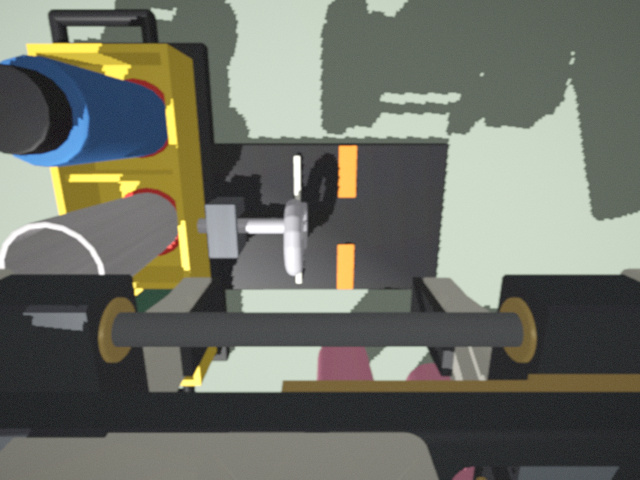

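The wrist view shows the ring's top bar at (294,245) between the open fingers, the pointer at u≈297 and the orange halves at (347,172) and (345,267).

```bash
python3 - <<'E'
from h import *
a=np.radians(7.1); q=np.array([.628,.0389]); R=np.array([[np.cos(a),-np.sin(a)],[np.sin(a),np.cos(a)]])
for uv,z in (((296.5,160),.018),((298,279),.018),((347,172),.0125),((345.5,267),.0125)): print((R.T@(atz('wrist',uv,z)[:2]-q)).round(4))
im=cv2.imread('pics/w3.png').astype(int)
m=(im[:,:,2]>200)&(im[:,:,1]<190)&(im[:,:,1]>100)&(im[:,:,0]<90); m[:,:320]=0;m[:,380:]=0
for lo,hi in ((140,205),(235,290)):
    v,u=np.nonzero(m[lo:hi]); print(u.mean(),v.mean()+lo,u.min(),u.max())
E
```

```text
[-0.1234 -0.053 ]
[-0.1232  0.0514]
[-0.1654 -0.0427]
[-0.1659  0.042 ]
347.29375 171.325 338 356
348.8787878787879 257.8636363636364 337 354
```

{"op": "drive_tool", "data": {"increments": [[[1,0,0,0.2,0],[1,0,0,0.4,0],[1,0,0,0.6,0],[1,0,0,0.74,0],[1,0,0,0.76,0]]], "squeeze": 40}}

```text
time_s: 20.7
tcp_pos: [0.4896, 0.0214, 0.0851]
eef_rot: [180.0, -0.0, -82.9]
contact_force: [-0.7, 0.0, -0.3]
gripper_width: 0.0873
gripper_force: 0.0
```

{"op": "drive_tool", "data": {"increments": [[[-1,0,0,0.02,0],[-1,0,0,0.02,0],[-1,0,0,0.02,0],[-1,0,0,0.02,0],[-1,0,0,0.02,0]]]}}

```text
time_s: 21.32
tcp_pos: [0.4892, 0.0214, 0.0828]
eef_rot: [-180.0, 0.0, -82.9]
contact_force: [0.5, 0.3, 0.4]
gripper_width: 0.0433
gripper_force: 0.4
```

{"op": "drive_tool", "data": {"increments": [[[-1,0,0,0,0],[-1,0,0,0,0],[-1,0,0,0,0],[-1,0,0,0,0],[-1,0,0,0,0]]]}}

```text
time_s: 21.95
tcp_pos: [0.4912, 0.0218, 0.0831]
eef_rot: [-179.8, 0.0, -82.8]
contact_force: [7.0, -1.0, -4.8]
gripper_width: 0.0111
gripper_force: 40.0
```

```bash
python3 - <<'E'
from h import *
a=np.radians(7.1); q=np.array([.628,.0389]); R=np.array([[np.cos(a),-np.sin(a)],[np.sin(a),np.cos(a)]])
s=r.get_state(); print((R.T@(s['tcp_pos'][:2]-q)).round(4)); t=q+R@[-.1674,0]; plan([(t[0],t[1],s['tcp_pos'][2],-82.9)])
E
```

```text
[-1.379e-01 -1.000e-04]
t 21.95 at [0.4912 0.0218 0.0831] -82.83
(np.float64(0.46188363359796925), np.float64(0.01820911279364152), np.float64(0.08308172890969033), -82.9) -> [-8.000e-04  2.461e-01 -0.000e+00  2.000e-04]
```

{"op": "drive_tool", "data": {"increments": [[[-1,0,0.05,0,0],[-1,0,0.12,0,0],[-1,0,0.19,0,0],[-1,0,0.25,0,0],[-1,0,0.25,0,0]]]}}

```text
time_s: 22.58
tcp_pos: [0.4618, 0.0181, 0.0831]
eef_rot: [-179.7, 0.0, -82.8]
contact_force: [12.1, -3.3, -11.4]
gripper_width: 0.0112
gripper_force: 40.0
```

{"op": "drive_tool", "data": {"increments": [[[-1,0,0,0,0],[-1,0,0,0,0]]]}}

```text
time_s: 22.82
tcp_pos: [0.4622, 0.0182, 0.0831]
eef_rot: [-179.7, 0.0, -82.8]
contact_force: [12.1, -3.1, -10.0]
gripper_width: 0.0109
gripper_force: 40.0
```

```bash
python3 - <<'E'
from h import *
a=np.radians(7.1); q=np.array([.628,.0389]); R=np.array([[np.cos(a),-np.sin(a)],[np.sin(a),np.cos(a)]])
s=r.get_state(); print((R.T@(s['tcp_pos'][:2]-q)).round(4))
w=snap('wrist','w4.png');b=snap('scene','s5.png');d=snap('side','d5.png')
m=np.hstack([cv2.resize(x[:,:,::-1],(400,400),interpolation=cv2.INTER_CUBIC) for x in (w[100:300,190:390],d[215:315,290:390])]); cv2.imwrite('pics/m3.png',m)
E
```

```text
[-1.671e-01 -1.000e-04]
```

View pics/m3.png

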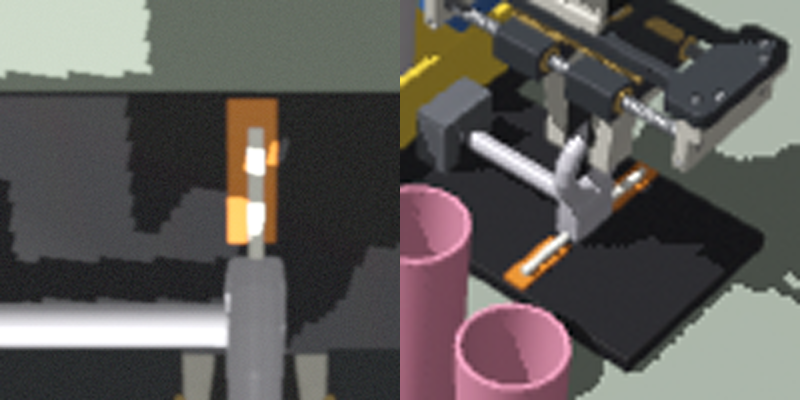

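The pointer lies in the middle of the orange band: at u≈256 against a band of 227–277 in the wrist crop, and the side view agrees. The grip is firm at 40 N, so I'm handing the job in.

```bash
python3 -c "
from h import *
s=r.get_state(); print(s['time_s'],s['gripper_force'],abs(s['qd']).max()); print(job.close_job())"
```

```text
22.975 39.99333154410124 0.0694211331902078
the job is handed in; nothing more can be done
None
```

The job is handed in at 23 s, verdict not shown: the blue flask and aluminium tumbler stand upright on the two coasters, and the gripper holds the latch ring at 40 N with the pointer over the orange band.

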